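# Make up two stone kits from the stock

## Task

Make up the two kits: in the blue tray the green vial, and across both notches the sanding stick that reaches out from under the steel bench block; in the yellow tray the purple and the amber vial, one in each pocket, and the tweezers across both notches. All vials stand upright in the pockets. Draw the stick out level and leave the block lying where it is on the other two sticks; the red vial is not wanted and stays where it stands.

Things in the scene. Friction and masses are not known exactly. Their poses are not given: they have to be found in the camera images.
- blue_tray: Blue kit tray, fixed, 112 x 100 mm (x, y), z up, origin under its centre. Tool rest in the -y half: end cheeks at x = -54 and +54 mm with notches centred at y = -28, 28 mm wide at the sill, which is 12 mm high, horns 21 mm high; a tool lies along x, centred, overhanging both ends; finger room between the cheeks. In the +y half two pockets centred at x = -27 and +27, y = 24
- yellow_tray: Yellow kit tray, fixed, same form, size and axes as the blue one: notches at x = -54 and +54, y = -28 mm; pockets centred at x = -27 and +27, y = 24 mm, each 50 x 44 mm inside (x, y), floor 3 mm above the bench, walls 16 mm high and 4 mm thick. The two trays may stand in either order and be turned differently
- sanding_stick: Flat sanding stick 180 x 20 x 8 mm, 30 g, along its x; origin mid-underside. x = 10 to 78 mm is pressed under the bench block; the -x half, with the bare wooden end, sticks out free. Two like sticks lie 3.5 mm to either side of it, also under the block, but start at x = 10 and reach away to 190 mm. Sliding 80 mm or more along its own -x, level with the bench, frees it; friction about 3 to 6 N
- bench_block: Pale, mottled steel bench block 68 x 68 x 20 mm, 0.74 kg, loose, lying flat on three sanding sticks, its underside 8 mm above the bench; origin at the centre of its underside. It stays, then resting on the two outer sticks
- green_vial: Closed vial, green with a white cap, a dot of its colour on the lid, 27 mm in diameter and 60 mm tall (fingers hold the 25 mm body below 48 mm), 45 g, standing on the bench near its front edge; origin at the centre of its underside
- purple_vial: Closed vial, purple with a black cap, a dot of its colour on the lid, 27 mm in diameter and 60 mm tall (fingers hold the 25 mm body below 48 mm), 45 g, standing on the bench near its front edge; origin at the centre of its underside
- amber_vial: Closed vial, amber-orange with a black cap, a dot of its colour on the lid, 27 mm in diameter and 60 mm tall (fingers hold the 25 mm body below 48 mm), 45 g, standing on the bench near its front edge; origin at the centre of its underside
- red_vial: Closed vial, red with a white cap, a dot of its colour on the lid, 27 mm in diameter and 60 mm tall (fingers hold the 25 mm body below 48 mm), 45 g, standing on the bench near its front edge; origin at the centre of its underside. Not wanted: it stays
- tweezers: Bright steel tweezers lying flat along their x, 155 x 14 x 9 mm, 20 g, rigid; origin at the middle of the underside

How it is judged:
At the end, for the whole second after the job is handed in: Stick and tweezers rest in both notches of their trays (stick within 30 mm, tweezers 22 mm of centre lengthwise; 14 mm across; 0.15 rad); green, purple, amber vials upright (0.12 rad) on the pocket floors; block level, within 15 mm of its start; red vial within 30 mm; all released and at rest (x of sanding_stick in the frame of blue_tray between -0.03 and 0.03 m and y of sanding_stick in the frame of blue_tray between -0.042 and -0.014 m and z of sanding_stick in the frame of blue_tray between 0.008 and 0.016 m and angle between the x axis of sanding_stick and the x axis of blue_tray, either way round below 0.15 rad and linear speed of each of sanding_stick, tweezers, bench_block below 0.03 m/s and x of tweezers in the frame of yellow_tray between -0.022 and 0.022 m and y of tweezers in the frame of yellow_tray between -0.042 and -0.014 m and z of tweezers in the frame of yellow_tray between 0.008 and 0.016 m and angle between the x axis of tweezers and the x axis of yellow_tray, either way round below 0.15 rad and ((x of green_vial in the frame of blue_tray between -0.053 and -0.001 m and y of green_vial in the frame of blue_tray between 0.001 and 0.047 m and z of green_vial in the frame of blue_tray between 0 and 0.008 m and angle between green_vial's own z axis and vertical below 0.12 rad and linear speed of green_vial below 0.03 m/s) or (x of green_vial in the frame of blue_tray between 0.001 and 0.053 m and y of green_vial in the frame of blue_tray between 0.001 and 0.047 m and z of green_vial in the frame of blue_tray between 0 and 0.008 m and angle between green_vial's own z axis and vertical below 0.12 rad and linear speed of green_vial below 0.03 m/s)) and (((x of purple_vial in the frame of yellow_tray between -0.053 and -0.001 m and y of purple_vial in the frame of yellow_tray between 0.001 and 0.047 m and z of purple_vial in the frame of yellow_tray between 0 and 0.008 m and angle between purple_vial's own z axis and vertical below 0.12 rad and linear speed of purple_vial below 0.03 m/s) and (x of amber_vial in the frame of yellow_tray between 0.001 and 0.053 m and y of amber_vial in the frame of yellow_tray between 0.001 and 0.047 m and z of amber_vial in the frame of yellow_tray between 0 and 0.008 m and angle between amber_vial's own z axis and vertical below 0.12 rad and linear speed of amber_vial below 0.03 m/s)) or ((x of purple_vial in the frame of yellow_tray between 0.001 and 0.053 m and y of purple_vial in the frame of yellow_tray between 0.001 and 0.047 m and z of purple_vial in the frame of yellow_tray between 0 and 0.008 m and angle between purple_vial's own z axis and vertical below 0.12 rad and linear speed of purple_vial below 0.03 m/s) and (x of amber_vial in the frame of yellow_tray between -0.053 and -0.001 m and y of amber_vial in the frame of yellow_tray between 0.001 and 0.047 m and z of amber_vial in the frame of yellow_tray between 0 and 0.008 m and angle between amber_vial's own z axis and vertical below 0.12 rad and linear speed of amber_vial below 0.03 m/s))) and distance of bench_block from where it was at the start of the episode below 0.015 m and angle between bench_block's own z axis and vertical below 0.06 rad and distance of red_vial from where it was at the start of the episode below 0.03 m and angle between red_vial's own z axis and vertical below 0.12 rad); the robot touches nothing.
It fails at once if the bench block is shifted, lifted or tipped (distance of bench_block from where it was at the start of the episode above 0.02 m or angle between bench_block's own z axis and vertical above 0.15 rad).
It fails at once if the red vial is knocked over or carried off (angle between red_vial's own z axis and vertical above 0.5 rad or distance of red_vial from where it was at the start of the episode above 0.04 m).
It also fails if it takes over 141 s, if anything falls off the work surface, if the arm or the gripper's body presses on something with over 40 N, if the wrist force passes 120 N, or if a joint passes its speed limit or range.

## Robot

A 6-joint arm with a two-finger parallel gripper is mounted at the origin on a cart in front of the work surface, level with it; the furniture and walls round the work are solid. World frame = base frame: x ahead of the robot, y to its left, z up, the work surface at z = 0. Lengths are in m, angles in rad, forces in N, time in s.
With the tool pointing down it reaches from about 0.375 to 0.925 m from the base axis. Payload 5.7 kg.
Tool frame: the origin (TCP) lies midway between the tips of the shut fingers; the grasp point (between the pads) lies 19 mm behind it; z points along the fingers, y is the line along which they close (so a half turn about z gives the same grasp; the last joint's range is limited). The gripper opens to 88 mm and grips with 3 to 60 N. Pads are 20 mm wide; open, the fingers measure 115 mm over their backs; the gripper's body (75 mm by 178 mm) begins 61 mm behind the grasp point.
Start: joints at [-1.245, 0.359, 1.51, -0, 1.272, -0.115], TCP at [0.256, -0.543, 0.223] pointing down, gripper open.
Joint ranges: [-2.97, 2.97], [-1.01, 2.36], [0.21, 2.38], [-0.96, 4.11], [0.2, 2.71], [-2.98, 2.98]. Speed limits (rad/s): [2.39, 2.39, 3.14, 3.14, 3.14, 3.14].

## Interface

Orientations are given as a unit quaternion [x, y, z, w].
In Python, from bench import move_ptp, servo_line, goto_joints, move_gripper, sleep, inverse_kinematics, capture, PlanningError, close_job, spot_in, silhouettes, current_clock, current_joint_pos, current_qvel, current_joint_torque, current_position, current_orientation, current_force, current_torque, current_finger_gap, current_grip_force gives the robot as it stands. Calls block until the motion is done:
- move_ptp(position, orientation): joint-space move of the TCP to a pose.
- servo_line(position, orientation=None, rate=0.15, contact_N=None): straight line of the TCP; orientation=None keeps the orientation; rate is the mean speed in m/s. With contact_N (N) it stops when the force on the tool has changed by that much, and returns True; else False.
- goto_joints(angles): joint-space move.
- move_gripper(opening): finger opening in m; the grip force is fixed at half the most; returns when the fingers have stopped.
- sleep(seconds).
- inverse_kinematics(position, orientation): joint angles nearest the present ones, or None.
- capture(name): name is "scene" or "top" or "wrist"; returns a dict with "image" (420x560x3 uint8, blue, green, red), "range_z" (420x560 float32, m along the optical axis (not along the pixel's ray), 0 where there is no reading), "intrinsics" (3x3 intrinsics, pixels), "k1" (the pictures are not rectified: a ray, as slopes to the right and down, at radius r is drawn at 1 + k1 r^2 times it, then the intrinsics apply), "R" (3x3) and "t" (3): a world point X has camera coordinates R X + t. Camera axes: x right, y down, z forward; pixel columns grow to the right and rows downward; lengths in m; the calibration is good to about 2 mm. A picture is of the moment at which its call begins.
A pose or a line that the arm cannot do raises PlanningError and nothing moves.
- close_job(): hands the job in; it is judged then, once.
Trained networks look in the newest picture that a camera, given by its name, has taken for a name from the list of things; names that differ only in an ending like _2 or _b are one class to them, and where a whole thing is asked for, a point or a joint stands for the part that bears it (a point fixed in the world has none). Each returns a list of dicts, best first, with "conf" (0 to 1); they miss things now and then, are a little off and sometimes report something else, mostly with a low value. They report only what shows in the picture. A call takes as long as a camera call.
- spot_in(camera, query): "xy" ([column, row] in pixels, amid what is visible of it).
- silhouettes(camera, query): "region" (420x560 bool, what is visible of it) and "xy" ([column, row] in pixels, amid what is visible of it).
Readings, each from a call of its own:
- current_clock(): time.
- current_joint_pos(): joint angles.
- current_qvel(): joint speeds.
- current_joint_torque(): joint torques, N m.
- current_position(): TCP position.
- current_orientation(): TCP orientation.
- current_force(): force on the tool from outside, world axes, zero at the start.
- current_torque(): the same for the moment, N m.
- current_finger_gap(): finger opening in m.
- current_grip_force(): force on a finger pad.
Only numpy, scipy, OpenCV 4.12 (cv2) and the standard library are available. Lean on these libraries where they do the work, as an engineer would, in place of code of your own. Each camera call takes 0.05 s, during which the arm holds its last target. There are 200 camera calls.

## Working session

There is one attempt and no reset: what is moved stays moved. The work goes in short steps, each a Python script; the robot and the scene stay as the last script left them, time stands still between calls to the robot, and variables do not carry over. Pictures are saved under pics/ and viewed, at most 14 in all, crops included, and the job is handed in when it is done.

```bash
mkdir -p pics; ls
cat > h.py <<'E'
import numpy as np, cv2
from bench import *
def rays(c,uv):
    uv=np.atleast_2d(np.asarray(uv,float)); k=c["k1"]
    p=cv2.undistortPoints(uv[:,None,:],np.array(c["intrinsics"],float),np.array([k,0,0,0,0],float))[:,0]
    return p
def world(c,uv,z):  # z = depths along axis
    p=rays(c,uv); z=np.asarray(z).reshape(-1,1)
    return (np.hstack([p*z,z])-c["t"])@np.array(c["R"])
def cloud(c):
    h,w=c["range_z"].shape; v,u=np.mgrid[:h,:w]
    W=world(c,np.c_[u.ravel(),v.ravel()],c["range_z"].ravel()).reshape(h,w,3)
    W[c["range_z"]<=0]=np.nan
    return W
def plane(c,uv,z): # intersection of pixel rays with height z
    p=rays(c,uv); R=np.array(c["R"]); d=np.hstack([p,np.ones((len(p),1))])@R; o=-R.T@np.array(c["t"])
    return o+d*((z-o[2])/d[:,2])[:,None]
def Q(yaw): # tool down, tool y axis at angle yaw in world
    from scipy.spatial.transform import Rotation as Ro
    y=np.array([np.cos(yaw),np.sin(yaw),0]);z=np.array([0,0,-1.])
    return Ro.from_matrix(np.c_[np.cross(y,z),y,z]).as_quat()
E
python3 - <<'E'
from h import *
for n in("scene","top"):
    c=capture(n); cv2.imwrite(f"pics/{n}0.png",c["image"])
    W=cloud(c); print(n,np.round(-np.array(c["R"]).T@c["t"],3),c["k1"])
    for q in "blue_tray yellow_tray sanding_stick bench_block green_vial purple_vial amber_vial red_vial tweezers".split():
        for s in silhouettes(n,q)[:3]:
            m=s["region"]; P=W[m]; P=P[np.isfinite(P[:,0])]
            print(q,round(s["conf"],2),np.round(s["xy"]),m.sum(),np.round(np.median(P,0),3) if len(P) else None,np.round(np.percentile(P,[5,95],axis=0),3).tolist() if len(P) else None)
print(current_clock(),current_orientation())
E
```

```text
pics
scene [-0.234 -0.251  0.893] 0.02211415043080069
blue_tray 0.63 [179. 220.] 733 [0.33  0.327 0.004] [[0.284, 0.295, -0.0], [0.374, 0.362, 0.016]]
sanding_stick 0.56 [187. 182.] 60 [0.448 0.372 0.007] [[0.438, 0.336, 0.002], [0.47, 0.384, 0.01]]
sanding_stick 0.48 [172. 181.] 507 [0.418 0.406 0.027] [[0.388, 0.375, 0.013], [0.458, 0.438, 0.03]]
bench_block 0.78 [171. 181.] 547 [0.418 0.407 0.027] [[0.388, 0.374, 0.011], [0.46, 0.442, 0.03]]
bench_block 0.32 [186. 183.] 70 [0.446 0.374 0.007] [[0.398, 0.337, 0.003], [0.47, 0.45, 0.01]]
green_vial 0.54 [360. 213.] 203 [ 0.518 -0.109  0.042] [[0.514, -0.119, 0.006], [0.532, -0.097, 0.061]]
purple_vial 0.76 [416. 205.] 207 [ 0.59  -0.227  0.042] [[0.585, -0.238, 0.007], [0.604, -0.215, 0.062]]
red_vial 0.61 [386. 209.] 219 [ 0.55  -0.163  0.041] [[0.545, -0.174, 0.003], [0.565, -0.152, 0.062]]
tweezers 0.46 [177. 166.] 199 [0.504 0.44  0.003] [[0.476, 0.404, -0.003], [0.532, 0.472, 0.008]]
top [0.212 0.092 1.143] 0.007261159995821129
blue_tray 0.56 [203. 246.] 1305 [0.344 0.303 0.004] [[0.295, 0.252, 0.0], [0.392, 0.354, 0.017]]
yellow_tray 0.97 [257. 224.] 1275 [0.416 0.153 0.005] [[0.366, 0.101, 0.0], [0.465, 0.206, 0.017]]
sanding_stick 0.68 [193. 202.] 237 [0.469 0.345 0.008] [[0.407, 0.305, 0.004], [0.496, 0.446, 0.012]]
bench_block 0.68 [168. 210.] 587 [0.427 0.412 0.028] [[0.393, 0.379, 0.01], [0.461, 0.446, 0.032]]
purple_vial 0.57 [383. 173.] 124 [ 0.595 -0.219  0.056] [[0.588, -0.231, 0.006], [0.609, -0.21, 0.063]]
tweezers 0.61 [166. 191.] 111 [0.501 0.447 0.006] [[0.476, 0.41, -0.001], [0.526, 0.476, 0.01]]
1.0 [ 9.75809753e-01  2.18621418e-01 -2.27682448e-05 -4.52481141e-05]
```

Run:
```python
import cv2
a=cv2.imread("pics/top0.png")[140:290,130:420]; cv2.imwrite("pics/top0c.png",cv2.resize(a,None,fx=2.7,fy=2.7,interpolation=cv2.INTER_CUBIC))
```

```text
(no output)
```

View pics/top0c.png

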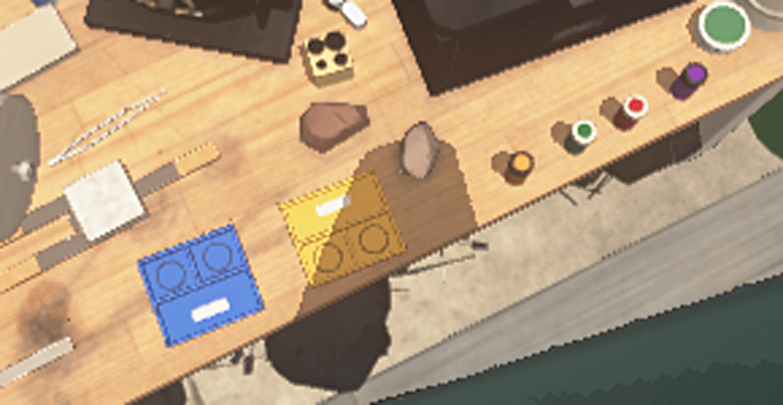

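View pics/scene0.png

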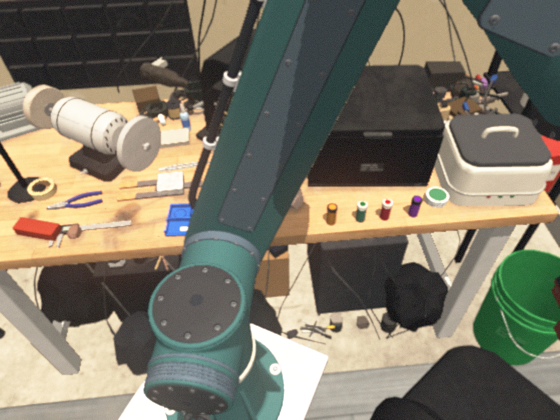

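The crop shows the blue tray (about 200,285), the yellow tray (345,230), the stick's wooden end at (200,158) coming out of the block (105,200), and the tweezers at (105,128). The vials run amber, green, red, purple along the front edge. Next I'll take closer views with the wrist camera.

Run:
```python
from h import *
c=capture("wrist"); Rw=np.array(c["R"]); print("cam",-Rw.T@c["t"],"tcp",current_position(),"axis",Rw[2],"f",c["intrinsics"][0][0])
from scipy.spatial.transform import Rotation as Ro
print(Ro.from_quat(current_orientation()).inv().apply(-Rw.T@c["t"]-current_position()), Ro.from_quat(current_orientation()).inv().apply(Rw))
# height map of the surroundings from both cameras
H=np.full((24,34),np.nan)
for n in("top","scene"):
    P=cloud(capture(n)).reshape(-1,3);P=P[np.isfinite(P[:,0])]
    i=((P[:,0]-.2)/.03).astype(int);j=((P[:,1]+.4)/.03).astype(int)
    ok=(i>=0)&(i<24)&(j>=0)&(j<34)&(P[:,2]>-.02)&(P[:,2]<.6)&(P[:,0]>.2)&(P[:,1]>-.4)
    for a,b,z in zip(i[ok],j[ok],P[ok,2]): H[a,b]=np.fmax(H[a,b],z)
print("cols y=",np.round(-.385+.03*np.arange(34),2)[::4])
for a in range(23,-1,-1): print("%.2f"%(.215+.03*a)," ".join("  ." if np.isnan(h) else "%3d"%(h*100) for h in H[a]))
```

```text
cam [ 0.32434916 -0.50967902  0.38407051] tcp [ 0.25599817 -0.54261224  0.22263336] axis [-0.25084708 -0.11870606 -0.96072088] f 309.72588492278993
[ 0.07587833 -0.00063394 -0.1614326 ] [[ 1.08373789e-03  9.99999407e-01 -1.05451192e-04]
 [-9.60703867e-01  1.01188132e-03 -2.77573514e-01]
 [-2.77573243e-01  4.02124301e-04  9.60704394e-01]]
cols y= [-0.38 -0.26 -0.15 -0.03  0.09  0.21  0.34  0.45  0.57]
0.90  14  14  14  14  11   .   .   .  21  21  21  21  21  21  21  20   .   .  30  33  33   .   .   .   .  30  32   .   .   .  31  33  32  32
0.87  14  14  14  14  14  14   .  21  21  21  21  21  21  21  21  21  21  21   .   0   0  25  26  27  27  27  26  21  34  35  31  30  31  35
0.84  17  14  14  14  14  14   .  21  21  21  21  21  21  21  21  21  21  21  21  20  25  26  27  27  27  27  26  23   .  31  26   7  30  31
0.81  17  17  17  14  14  14  21  21  21  21  21  21  21  21  21  21  21  21  21  21  25  26  27  27  27  27  26  24   .   .  42  41  15   7
0.78  14  17  16  14  14  12  21  21  21  21  21  21  21  21  21  21  21  21  21   0  24  26  27  27  27  27  26  25   .   .   7  41
[... 1987 characters left out ...]
   .   .   .   .   .   .   .   .   .   .   .   .   .   .   .   .   .  -1   0   1   0   2   1   2   2   2   0   0   0   1   1   0   1   1
0.30   .   .   .   .   .   .   .   .   .   .   .   .   .   .   .   .   .   .   .   0   0   1   1   1   2   0   0   0   0   0   0   1   1   1
0.28   .   .   .   .   .   .   .   .   .   .   .   .   .   .   .   .   .   .   .   .   .   0   0   1   2   0   0   1   1   0   0   0   1   1
0.24   .   .   .   .   .   .   .   .   .   .   .   .   .  59  59  51  31   .   .   .   .   .   0   0   0   0   0   0   1   1   1   0   0   1
0.21   .   .   .   .   .   .   .   .   .   .   .   .   .  59  59  51  44  36  27   .   .   .   .   .   0   0   0   0   0   0   1   2   1   0
```

```bash
cat >> h.py <<'E'
NAMES="blue_tray yellow_tray sanding_stick bench_block green_vial purple_vial amber_vial red_vial tweezers".split()
def look(tag,names=NAMES):
    import pickle
    c=capture("wrist"); cv2.imwrite(f"pics/{tag}.png",c["image"]); W=cloud(c); S={}
    for q in names:
        S[q]=silhouettes("wrist",q)[:2]
        for s in S[q]:
            P=W[s["region"]];P=P[np.isfinite(P[:,0])]
            if len(P): print(tag,q,round(s["conf"],2),np.round(s["xy"]),len(P),np.round(np.median(P,0),3),np.round(np.percentile(P,[3,97],axis=0),3).tolist())
    pickle.dump((c,W,S),open(f"{tag}.pkl","wb"))
E
python3 - <<'E'
from h import *
V=NAMES[4:8]
for tag,p,n in(("v1",(.50,-.17,.26),V),("v2",(.50,-.08,.26),V),("t1",(.42,.13,.26),NAMES),("t2",(.38,.22,.26),NAMES),("t3",(.43,.33,.28),NAMES),("t4",(.46,.36,.28),NAMES)):
    move_ptp(p,Q(np.arctan2(p[1],p[0])-np.pi/2)); look(tag,n)
print(current_clock())
E
```

```text
v1 green_vial 0.78 [228. 185.] 506 [ 0.528 -0.109  0.059] [[0.516, -0.117, 0.009], [0.538, -0.095, 0.061]]
v1 purple_vial 0.82 [298.  93.] 507 [ 0.598 -0.222  0.06 ] [[0.587, -0.234, 0.023], [0.61, -0.211, 0.061]]
v1 amber_vial 0.61 [189. 226.] 629 [ 0.49  -0.044  0.058] [[0.477, -0.051, 0.005], [0.499, -0.029, 0.061]]
v1 red_vial 0.69 [256. 144.] 434 [ 0.558 -0.161  0.06 ] [[0.547, -0.172, 0.022], [0.569, -0.149, 0.061]]
v1 red_vial 0.57 [225. 184.] 515 [ 0.528 -0.109  0.059] [[0.516, -0.117, 0.01], [0.538, -0.094, 0.061]]
v2 green_vial 0.65 [300. 164.] 465 [ 0.528 -0.103  0.059] [[0.515, -0.115, 0.012], [0.539, -0.092, 0.061]]
v2 purple_vial 0.93 [392.  86.] 828 [ 0.598 -0.218  0.059] [[0.586, -0.235, 0.002], [0.61, -0.211, 0.061]]
v2 amber_vial 0.57 [250. 201.] 524 [ 0.491 -0.04   0.059] [[0.476, -0.051, 0.007], [0.5, -0.027, 0.061]]
v2 amber_vial 0.27 [393.  85.] 812 [ 0.598 -0.218  0.059] [[0.587, -0.234, 0.004], [0.61, -0.211, 0.061]]
v2 red_vial 0.75 [339. 128.] 567 [ 0.559 -0.156  0.059] [[0.547, -0.169, 0.005], [0.57, -0.146, 0.061]]
v2 red_vial 0.35 [ 12. 236.] 492 [0.486 0
[... 2355 characters left out ...]
22 [229. 143.] 2793 [0.428 0.413 0.027] [[0.391, 0.377, 0.025], [0.463, 0.448, 0.029]]
t3 tweezers 0.61 [217.  84.] 96 [0.478 0.472 0.008] [[0.469, 0.385, 0.001], [0.551, 0.482, 0.01]]
t4 blue_tray 0.88 [263. 260.] 4353 [0.344 0.302 0.003] [[0.289, 0.246, 0.001], [0.397, 0.358, 0.016]]
t4 yellow_tray 0.71 [350. 282.] 2281 [0.396 0.17  0.003] [[0.355, 0.117, 0.001], [0.48, 0.22, 0.019]]
t4 sanding_stick 0.82 [296. 184.] 1071 [0.469 0.346 0.007] [[0.404, 0.303, 0.005], [0.498, 0.45, 0.009]]
t4 bench_block 0.86 [237. 176.] 2601 [0.429 0.413 0.027] [[0.392, 0.377, 0.02], [0.465, 0.449, 0.029]]
t4 tweezers 0.76 [223. 118.] 38 [0.477 0.473 0.008] [[0.472, 0.448, 0.005], [0.505, 0.48, 0.01]]
7.9667
```

Run:
```python
from h import *; import pickle
def best(tag,q): c,W,S=pickle.load(open(tag+".pkl","rb")); P=W[S[q][0]["region"]]; return P[np.isfinite(P[:,0])]
for q,tags in(("green_vial",("v1","v2","t1")),("red_vial",("v1","v2")),("purple_vial",("v1","v2")),("amber_vial",("v1","v2","t1"))):
    for t in tags:
        P=best(t,q);P=P[P[:,2]>.056]; (c,r)=cv2.minEnclosingCircle(P[:,:2].astype(np.float32)*1000); print(q,t,np.round(c,1),round(r,1),np.round(P[:,2].mean(),4))
def rect(P,z0,z1):
    P=P[(P[:,2]>z0)&(P[:,2]<z1)]
    (c,s,a)=cv2.minAreaRect(P[:,:2].astype(np.float32)*1000); return np.round(c,1),np.round(s,1),round(a,1),len(P)
for t in("t1","t2","t3"):
    print(t,"blue",rect(best(t,"blue_tray"),.013,.03)); print(t,"yellow",rect(best(t,"yellow_tray"),.013,.03))
    print(t,"block",rect(best(t,"bench_block"),.025,.035))
    print(t,"tw",rect(best(t,"tweezers"),.003,.012),"stick",rect(best(t,"sanding_stick"),.004,.012))
# orthographic rectified height/colour picture of the left region, 1 mm/px, x up, y left
def ortho(tag,x0,x1,y0,y1,z=.008,s=1000):
    c=pickle.load(open(tag+".pkl","rb"))[0]
    X,Y=np.meshgrid(np.arange(x1,x0,-1/s),np.arange(y1,y0,-1/s),indexing="ij")
    P=np.c_[X.ravel(),Y.ravel(),np.full(X.size,z)]@np.array(c["R"]).T+c["t"]
    p=P[:,:2]/P[:,2:]; p=p*(1+c["k1"]*(p**2).sum(1,keepdims=True)); K=np.array(c["intrinsics"])
    u=(p*[K[0,0],K[1,1]]+K[:2,2]).astype(np.float32).reshape(X.shape+(2,))
    return cv2.remap(c["image"],u[...,0],u[...,1],cv2.INTER_LINEAR)
a=ortho("t3",.28,.58,.08,.52,s=1700); print(a.shape); cv2.imwrite("pics/ortho.png",a)
```

```text
green_vial v1 [ 526.5 -105.3] 12.8 0.0597
green_vial v2 [ 526.8 -103.5] 13.3 0.0596
green_vial t1 [ 527.  -103.3] 13.6 0.0595
red_vial v1 [ 557.9 -160. ] 12.9 0.0597
red_vial v2 [ 558.1 -158.6] 13.4 0.0596
purple_vial v1 [ 598.5 -223. ] 13.3 0.0596
purple_vial v2 [ 598.2 -223.3] 13.6 0.0595
amber_vial v1 [487.3 -38.4] 13.6 0.0595
amber_vial v2 [487.2 -38.6] 13.3 0.0596
amber_vial t1 [487.8 -36.6] 13.2 0.0595
t1 blue (array([342.4, 300.7]), array([ 99.5, 112.7]), 25.5, 899)
t1 yellow (array([414.4, 150.8]), array([ 98.4, 110.4]), 25.4, 744)
t1 block (array([426.5, 413. ]), array([68.1, 70. ]), 32.3, 3270)
t1 tw (array([510.6, 430.7]), array([ 14.7, 136.7]), 38.1, 614) stick (array([488.9, -29.7]), array([10.5, 24.6]), 78.3, 44)
t2 blue (array([343.4, 301.2]), array([ 98.2, 112.2]), 25.7, 929)
t2 yellow (array([414.7, 151.9]), array([100., 112.]), 25.3, 873)
t2 block (array([426.9, 413.1]), array([68.3, 69. ]), 31.7, 3661)
t2 tw (array([493.4, 447.2]), array([ 7.8, 90.9]), 31.5, 251) stick (array([450. , 375.8]), array([ 20.5, 179.9]), 31.7, 1533)
t3 blue (array([343.3, 302. ]), array([ 98.1, 110.2]), 25.4, 710)
t3 yellow (array([414.7, 152.2]), array([ 99.9, 111.9]), 25.3, 386)
t3 block (array([427.1, 412.9]), array([67.7, 68.3]), 31.8, 2681)
t3 tw (array([510.3, 433. ]), array([ 12.5, 128.3]), 36.0, 85) stick (array([449.6, 376.4]), array([ 20. , 177.2]), 31.7, 1074)
(510, 749, 3)
```

View pics/ortho.png

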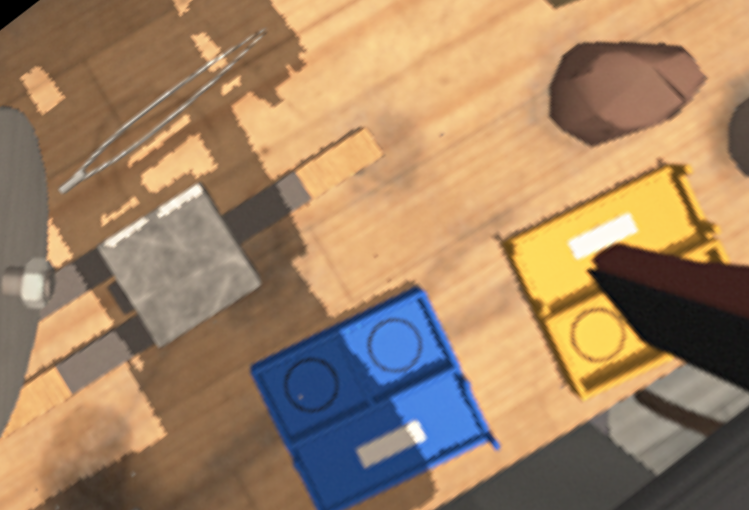

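View pics/t1.png

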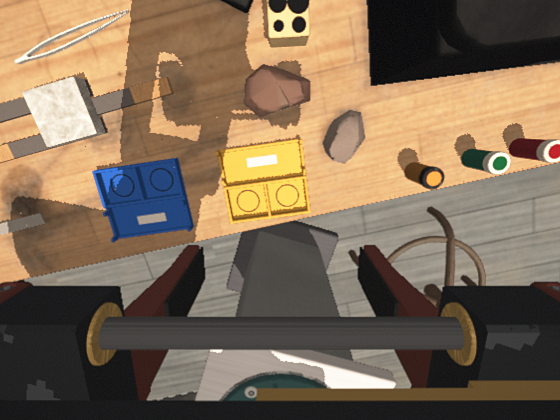

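The rectified picture agrees with the fits. The blue tray's pockets face away from the robot, the yellow tray's face toward it, and the stick's free end is at about (370,140). The tweezers run from (65,188) to (262,33), with the grinder close by on the left. Before moving I'll fit the tweezers more precisely and check clearance at each grasp.

```bash
cat >> h.py <<'E'
def ang(a): return np.deg2rad(a)
BT=np.array([.3432,.3015]); bY=np.array([np.cos(ang(25.5)),np.sin(ang(25.5))]); bX=np.array([bY[1],-bY[0]])
YT=np.array([.4146,.1516]); yY=-np.array([np.cos(ang(25.35)),np.sin(ang(25.35))]); yX=np.array([yY[1],-yY[0]])
V={"green":(.5268,-.1042),"red":(.558,-.1594),"purple":(.5983,-.2231),"amber":(.4873,-.0380)}
SC=np.array([.4498,.3761]); sd=np.array([np.sin(ang(31.7)),-np.cos(ang(31.7))])
E
python3 - <<'E'
from h import *; import pickle
C=[]
for t in("v1","v2","t1","t2","t3","t4"):
    c,W,S=pickle.load(open(t+".pkl","rb")); m=W.copy(); m[250:]=np.nan; C.append(m.reshape(-1,3))
    if t in("t1","t3","t4"):
        m=S["tweezers"][0]["region"]; v,u=np.nonzero(m); P=plane(c,np.c_[u,v],.006)
        # bright metal pixels near the tweezers, all of them
        (cc,s,a)=cv2.minAreaRect(P[:,:2].astype(np.float32)*1000); print(t,m.sum(),np.round(cc,1),np.round(s,1),round(a,1))
        D=W[m];D=D[(D[:,2]>.003)&(D[:,2]<.012)]; print("  depth pts",len(D),"z95",np.round(np.percentile(D[:,2],95),4))
for n in("top","scene"):
    m=cloud(capture(n)).reshape(-1,3); 
    if n=="scene": continue
    C.append(m)
P=np.vstack(C);P=P[np.isfinite(P[:,0])&(P[:,2]<.35)]
def chk(name,xy,zt,yaw):
    y=np.array([np.cos(yaw),np.sin(yaw)]);x=np.array([-y[1],y[0]]); r=P[:,:2]-xy; a=r@x;b=r@y; z=P[:,2]-zt
    body=(abs(a)<.048)&(abs(b)<.099)&(z>.065); cam=(a>.03)&(a<.115)&(abs(b)<.05)&(z>.11)
    for k in(body,cam): print(name,round(np.degrees(yaw)),k.sum(),[np.round(f(a[k]),3) for f in(min,max)]+[np.round(f(b[k]),3) for f in(min,max)]+[np.round(P[k,2].max(),3)] if k.any() else "")
    q=inverse_kinematics([*xy,zt],Q(yaw)); print("   ik",None if q is None else np.round(q,2))
for n in("purple","green","amber"): chk(n,V[n],.017,ang(121))
d=np.array([.61,-.79])
for o in(0,.02,.03,.04): chk(f"tw{o}",np.array([.5105,.4315])+o*d,.002,ang(38-180))
g=SC+.035*sd
for dr in(0,.095): chk("stick",g+dr*sd,.002,ang(31.7-180))
for dr in(0,): chk("stick",g+dr*sd,.002,ang(31.7))
chk("placeS",BT-.028*bY+.035*bX,.014,ang(25.5-180)); chk("placeS",BT-.028*bY+.035*bX,.014,ang(25.5))
chk("placeT",YT-.028*yY-.03*yX,.014,ang(25.35-180)); chk("placeT",YT-.028*yY-.03*yX,.014,ang(25.35))
E
```

```text
t1 876 [509.8 429.9] [ 17.4 137.4] 35.9
  depth pts 614 z95 0.0085
t3 96 [510.1 433.2] [ 12.1 129.1] 36.1
  depth pts 85 z95 0.0094
t4 38 [487.2 463.8] [ 3.8 49. ] 46.1
  depth pts 37 z95 0.0095
purple 121 0 
purple 121 0 
   ik [-0.47  0.64  1.6  -0.    0.9  -2.58]
green 121 235 [np.float64(-0.032), np.float64(0.036), np.float64(-0.022), np.float64(0.069), np.float64(0.268)]
green 121 78 [np.float64(0.031), np.float64(0.036), np.float64(-0.012), np.float64(-0.004), np.float64(0.267)]
   ik [-0.32  0.54  1.84 -0.    0.76 -2.44]
amber 121 234 [np.float64(-0.032), np.float64(0.036), np.float64(-0.099), np.float64(-0.008), np.float64(0.268)]
amber 121 0 
   ik [-0.22  0.5   1.95 -0.    0.7  -2.33]
tw0 -142 1574 [np.float64(-0.048), np.float64(-0.019), np.float64(-0.037), np.float64(0.085), np.float64(0.343)]
tw0 -142 0 
   ik None
tw0.02 -142 84 [np.float64(-0.047), np.float64(-0.039), np.float64(0.071), np.float64(0.085), np.float64(0.343)]
tw0.02 -142 1084 [np.float64(0.101), np.float64(0.115), np.float64(-0.05), np.float64(-0.021), np.float64(0.153)]
   ik None
tw0.03 -142 101 [np.fl
[... 1358 characters left out ...]

placeS 26 79 [np.float64(-0.009), np.float64(-0.0), np.float64(0.031), np.float64(0.034), np.float64(0.267)]
placeS 26 0 
   ik [ 0.49  0.45  2.1  -0.    0.6   0.05]
placeT -155 79 [np.float64(0.037), np.float64(0.046), np.float64(0.027), np.float64(0.029), np.float64(0.267)]
placeT -155 79 [np.float64(0.037), np.float64(0.046), np.float64(0.027), np.float64(0.029), np.float64(0.267)]
   ik [ 0.15  0.49  1.98 -0.    0.67  2.85]
placeT 25 79 [np.float64(-0.046), np.float64(-0.037), np.float64(-0.029), np.float64(-0.027), np.float64(0.267)]
placeT 25 157 [np.float64(0.05), np.float64(0.065), np.float64(-0.018), np.float64(-0.013), np.float64(0.268)]
   ik [ 0.15  0.49  1.98 -0.    0.67 -0.3 ]
```

```bash
cat >> h.py <<'E'
from scipy.spatial.transform import Rotation as Ro
def QT(yaw,tilt): # tilt>0 leans the hand towards -tool x (away from the camera side)
    return (Ro.from_quat(Q(yaw))*Ro.from_euler("y",tilt)).as_quat()
TC=np.array([.5147,.4244]); tdir=np.array([np.sin(ang(37)),-np.cos(ang(37))])
E
python3 - <<'E'
from h import *; import pickle
C=[]
for t in("v1","v2","t1","t2","t3","t4"):
    c,W,S=pickle.load(open(t+".pkl","rb")); C.append(W[c["range_z"]>.2])
c=capture("top");C.append(cloud(c).reshape(-1,3))
P=np.vstack(C);P=P[np.isfinite(P[:,0])&(P[:,2]<.5)&(P[:,2]>.01)]
tc=current_position();P=P[~((np.hypot(*(P[:,:2]-tc[:2]).T)<.13)&(P[:,2]>.22))]
np.save("obst.npy",P)
def chk(name,xy,zt,yaw,tilt=0):
    q=QT(yaw,tilt); r=Ro.from_quat(q).inv().apply(P-[*xy,zt]); a,b,z=r.T
    body=(abs(a)<.045)&(abs(b)<.095)&(z<-.07)&(z>-.25); cam=(a>.03)&(a<.11)&(abs(b)<.05)&(z<-.12)&(z>-.25)
    s=f"{name} {np.degrees(yaw):.0f} {np.degrees(tilt):.0f}"
    for k in(body,cam): s+=f" | {k.sum()} "+(f"a {a[k].min():.3f} {a[k].max():.3f} b {b[k].min():.3f} {b[k].max():.3f} zmin {-z[k].max():.3f}" if k.sum() else "")
    print(s, inverse_kinematics([*xy,zt],q) is not None)
print("tilt dir check", Ro.from_quat(QT(0,.3)).apply([0,0,-1]), "tool x",Ro.from_quat(QT(0,0)).apply([1,0,0]))
for n in("purple","green","amber"): chk(n,V[n],.017,ang(121))
for tl in(0,12,20,26):
    for o in(0,.015,.03): chk(f"tw{o}",TC+o*tdir,.005,ang(37),ang(tl))
for tl in(0,12):
    for o in(.035,.05): chk(f"st{o}",SC+o*sd,.003,ang(31.7),ang(tl))
E
```

```text
tilt dir check [ 0.         -0.29552021  0.95533649] tool x [0. 1. 0.]
purple 121 0 | 0  | 0  True
green 121 0 | 0  | 0  True
amber 121 0 | 0  | 0  True
tw0 37 0 | 27 a 0.044 0.045 b 0.026 0.028 zmin 0.111 | 13662 a 0.044 0.110 b -0.050 0.037 zmin 0.120 True
tw0.015 37 0 | 0  | 10135 a 0.059 0.110 b -0.050 0.037 zmin 0.120 True
tw0.03 37 0 | 0  | 6284 a 0.074 0.110 b -0.048 0.037 zmin 0.120 True
tw0 37 12 | 0  | 4139 a 0.072 0.110 b -0.021 0.036 zmin 0.120 True
tw0.015 37 12 | 47 a -0.045 -0.041 b 0.090 0.095 zmin 0.145 | 1702 a 0.087 0.110 b -0.003 0.036 zmin 0.120 True
tw0.03 37 12 | 1598 a -0.045 -0.027 b 0.068 0.095 zmin 0.086 | 172 a 0.103 0.110 b 0.016 0.030 zmin 0.120 True
tw0 37 20 | 1329 a -0.045 -0.030 b 0.068 0.095 zmin 0.138 | 708 a 0.094 0.110 b 0.004 0.033 zmin 0.120 True
tw0.015 37 20 | 3588 a -0.045 -0.016 b 0.050 0.095 zmin 0.099 | 0  True
tw0.03 37 20 | 7942 a -0.045 -0.002 b 0.027 0.095 zmin 0.081 | 0  True
tw0 37 26 | 5524 a -0.045 -0.011 b 0.041 0.095 zmin 0.114 | 0  True
tw0.015 37 26 | 10810 a -0.045 0.003 b 0.025 0.095 zmin 0.093 | 0  True
tw0.03 37 26 | 16531 a -0.045 0.016 b 0.017 0.095 zmin 0.080 | 0  True
st0.035 32 0 | 0  | 4 a 0.109 0.110 b 0.038 0.040 zmin 0.121 True
st0.05 32 0 | 0  | 0  True
st0.035 32 12 | 0  | 0  True
st0.05 32 12 | 0  | 0  True
```

Run:
```python
from h import *
P=np.load("obst.npy");P=P[(np.hypot(P[:,0]-.51,P[:,1]-.43)<.3)&(P[:,2]>.04)]
P=P[np.unique((P/.003).astype(int),axis=0,return_index=True)[1]]; print(len(P))
def box(r,lo,hi):
    m=(np.array(lo)+hi)/2;h=(np.array(hi)-lo)/2; d=abs(r-m)-h
    return (np.linalg.norm(np.maximum(d,0),axis=1)+np.minimum(d.max(1),0)).min()
R=[]
for base in(37,-143):
  for dy in(-12,-6,0,6,12):
    for tl in(-24,-16,-8,0,6,12,18,24):
      for o in(-.01,0,.01,.02,.03):
        q=QT(ang(base+dy),ang(tl)); xy=TC+o*tdir
        if inverse_kinematics([*xy,.006],q) is None: continue
        b=c=1
        for z in(.006,.08):
            r=Ro.from_quat(q).inv().apply(P-[*xy,z])
            b=min(b,box(r,[-.0375,-.089,-.25],[.0375,.089,-.08])); c=min(c,box(r,[.05,-.035,-.2],[.1,.035,-.14]))
        R.append((min(b,c),b,c,base+dy,tl,o))
for x in sorted(R,reverse=True)[:14]: print(np.round(x,4))
```

```text
18700
[ 1.78e-02  1.78e-02  2.00e-02 -1.55e+02  6.00e+00  3.00e-02]
[ 1.73e-02  1.73e-02  2.63e-02 -1.55e+02  6.00e+00  2.00e-02]
[ 1.33e-02  1.33e-02  1.71e-02 -1.55e+02 -1.60e+01 -1.00e-02]
[ 1.09e-02  1.09e-02  3.02e-02 -1.55e+02  1.20e+01  3.00e-02]
[ 1.03e-02  1.59e-02  1.03e-02 -1.31e+02  6.00e+00  3.00e-02]
[ 9.90e-03  9.90e-03  2.70e-02 -1.49e+02  1.20e+01  3.00e-02]
[ 9.80e-03  9.80e-03  1.18e-02 -1.31e+02  0.00e+00  1.00e-02]
[ 9.50e-03  1.35e-02  9.50e-03 -1.37e+02  0.00e+00  1.00e-02]
[ 8.10e-03  8.10e-03  2.45e-02 -1.43e+02  1.20e+01  3.00e-02]
[ 7.90e-03  9.00e-03  7.90e-03 -1.37e+02 -8.00e+00 -1.00e-02]
[ 7.50e-03  7.50e-03  3.35e-02 -1.55e+02  6.00e+00  1.00e-02]
[ 7.40e-03  1.19e-02  7.40e-03 -1.43e+02 -8.00e+00 -1.00e-02]
[ 5.90e-03  5.90e-03  1.25e-02 -1.55e+02 -1.60e+01  0.00e+00]
[ 5.70e-03  5.70e-03  2.86e-02 -1.49e+02  6.00e+00  1.00e-02]
```

Run:
```python
from h import *
move_gripper(.045)
q=Q(ang(31.7)); g=SC+.045*sd
move_ptp([*g,.10],q)
print(servo_line([*g,.003],q,rate=.08,contact_N=12),current_position())
move_gripper(0.0); print("gap",current_finger_gap(),current_grip_force())
e=g+.098*sd
print(servo_line([*e,.003],q,rate=.07,contact_N=30),current_position(),current_force(),"gap",current_finger_gap())
look("d1",["sanding_stick","bench_block"])
print(current_clock())
```

```text
False [0.47386104 0.33805995 0.00351173]
gap 0.019540378356378136 30.00054806470871
False [0.5254453  0.2539879  0.00316277] [-0.9900851   1.19019694  4.85863291] gap 0.019501242688307007
d1 sanding_stick 0.39 [ 71. 276.] 12815 [0.43  0.181 0.003] [[0.392, 0.114, 0.001], [0.473, 0.22, 0.016]]
13.875
```

View pics/d1.png

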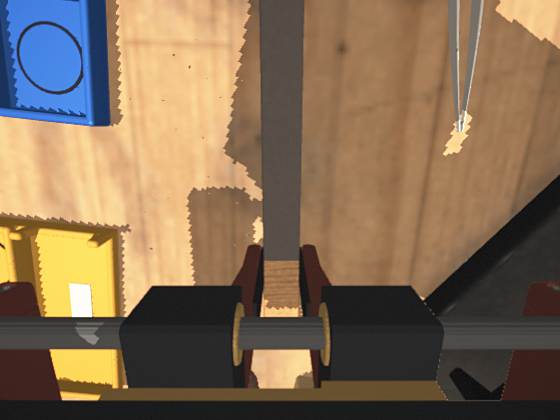

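The stick is between the fingers, running straight up the picture (column 280), with its wooden end at row 262 and below. Next I'll lift it and check it and the block from the top camera.

Run:
```python
from h import *
q=Q(ang(31.7)); p=current_position()
servo_line([p[0],p[1],.09],q,rate=.12)
c=capture("top");W=cloud(c); cv2.imwrite("pics/top1.png",cv2.resize(c["image"][150:290,130:330],None,fx=4,fy=4,interpolation=cv2.INTER_CUBIC))
w=capture("wrist");Ww=cloud(w);ok=np.isfinite(Ww[...,0])&(abs(Ww[...,2]-.097)<.012)
P=Ww[ok];r=P[:,:2]-p[:2];s=r@sd;n=r@np.array([sd[1],-sd[0]]); k=(abs(n)<.016); print("wrist stick pts",k.sum(),np.round([s[k].min(),s[k].max(),n[k].min(),n[k].max(),np.median(P[k,2])],4))
for u,v,f in((1,0,"near"),):
  for lo in np.arange(-.14,.08,.02):
    m=k&(s>lo)&(s<lo+.02)
    if m.sum(): print(np.round(lo,2),m.sum(),np.round([n[m].min(),n[m].max(),np.median(P[m,2])],4))
P=W.reshape(-1,3);k=abs(P[:,2]-.097)<.012; r=P[k][:,:2]-p[:2];s=r@sd;n=r@np.array([sd[1],-sd[0]]);m=abs(n)<.016;print("top",m.sum(),np.round([s[m].min(),s[m].max()],4))
for b in silhouettes("top","bench_block")[:1]:
    B=W[b["region"]];B=B[B[:,2]>.02];print("block",np.round(cv2.minAreaRect(B[:,:2].astype(np.float32)*1000)[0],1),np.round(B[:,2].mean(),4),B[:,2].std())
```

```text
wrist stick pts 12676 [-0.1299  0.032  -0.0159  0.016   0.0932]
-0.14 1066 [-0.0089  0.0105  0.0931]
-0.12 2042 [-0.0088  0.0108  0.0931]
-0.1 1835 [-0.0089  0.0108  0.0931]
-0.08 1597 [-0.0087  0.0106  0.0932]
-0.06 1462 [-0.0088  0.0107  0.0932]
-0.04 1345 [-0.0089  0.0111  0.0933]
-0.02 1621 [-0.0159  0.016   0.0935]
0.0 1135 [-0.0089  0.0107  0.0935]
0.02 573 [-0.0086  0.0107  0.0934]
top 15 [0.1918 0.1959]
```

View pics/top1.png

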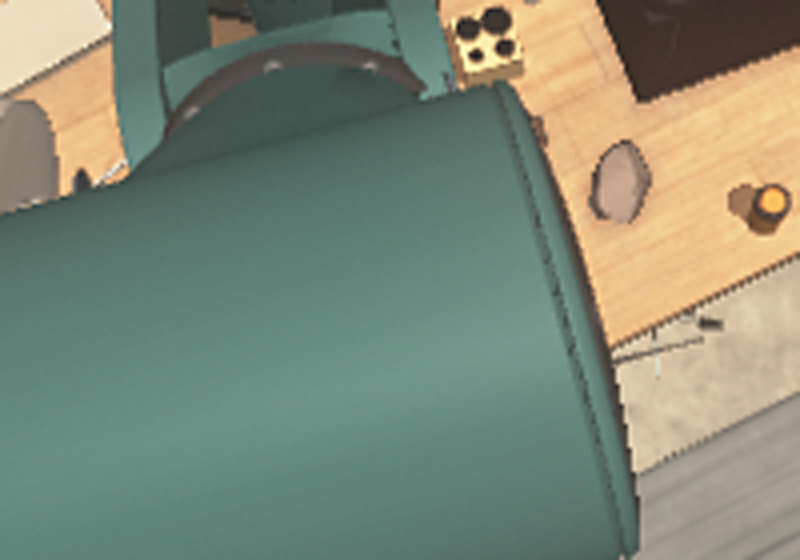

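Run:
```python
from h import *
q=Q(ang(25.5)); t=BT-.0275*bY+.037*bX; print(t)
servo_line([*t,.09],q,rate=.2)
look("p1a",["blue_tray"])
print(servo_line([*t,.015],q,rate=.06,contact_N=5),current_position(),current_force())
move_gripper(.029); print(current_finger_gap())
servo_line([*t,.12],q,rate=.15); move_ptp([.43,.33,.30],Q(ang(37-53))); look("p1",["blue_tray","sanding_stick","bench_block","tweezers"])
import pickle
c,W,S=pickle.load(open("p1.pkl","rb"))
def rect(P,z0,z1):
    P=P[(P[:,2]>z0)&(P[:,2]<z1)]
    (c,s,a)=cv2.minAreaRect(P[:,:2].astype(np.float32)*1000); return np.round(c,1),np.round(s,1),round(a,1),len(P)
P=W[np.isfinite(W[...,0])];r=P[:,:2]-BT;x=r@bX;y=r@bY;k=(abs(x)<.13)&(abs(y+.028)<.02)&(P[:,2]>.0175)&(P[:,2]<.03)
print("stick in tray frame",np.round([x[k].min(),x[k].max(),y[k].min(),y[k].max(),np.median(P[k,2])],4))
print("block",rect(W[S["bench_block"][0]["region"]],.02,.035))
print(current_clock())
```

```text
[0.33430782 0.25626529]
p1a blue_tray 0.75 [336. 168.] 13158 [0.356 0.311 0.003] [[0.287, 0.252, 0.001], [0.399, 0.362, 0.016]]
True [0.33403344 0.25609371 0.0151169 ] [-0.34169198 -0.17606694  5.85713586]
0.029015515162958572
p1 blue_tray 0.64 [238. 204.] 3681 [0.354 0.308 0.003] [[0.29, 0.251, 0.001], [0.398, 0.36, 0.016]]
p1 sanding_stick 0.66 [210. 214.] 1436 [0.309 0.314 0.019] [[0.278, 0.248, 0.013], [0.346, 0.374, 0.021]]
p1 bench_block 0.98 [264. 115.] 2612 [0.427 0.414 0.027] [[0.392, 0.378, 0.026], [0.461, 0.449, 0.029]]
p1 tweezers 0.94 [290.  63.] 85 [0.48  0.47  0.007] [[0.47, 0.425, -0.0], [0.517, 0.482, 0.01]]
stick in tray frame [-0.0971  0.0828 -0.0479 -0.0086  0.0195]
block (array([427.4, 413. ]), array([68.1, 68. ]), 31.8, 2611)
19.6917
```

View pics/p1.png

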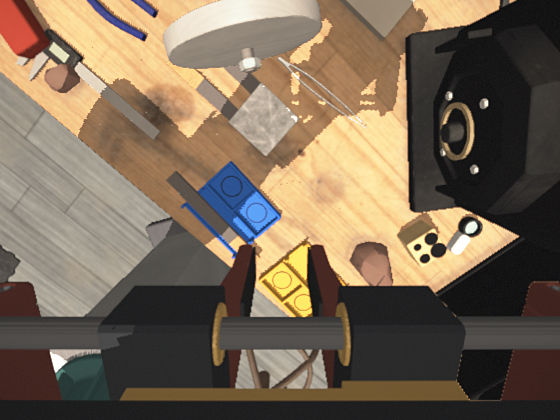

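The stick lies in both notches, centred at x = −7 mm, and the block hasn't moved (264,115). The tweezers run from about (281,58) to (365,123). I'll refine their pose from these pixels and then grasp.

Run:
```python
from h import *; import pickle
c,W,S=pickle.load(open("p1.pkl","rb"))
e=plane(c,[[280,57],[366,124]],.005)[:,:2]; print(e, e.mean(0), np.linalg.norm(e[1]-e[0]), np.degrees(np.arctan2(e[1,0]-e[0,0],-(e[1,1]-e[0,1]))))
g=TC+.025*tdir; q=QT(ang(-153),ang(6))
move_gripper(.045)
move_ptp([*g,.26],q); look("tw_a",["tweezers"]); print(current_joint_pos(),current_clock())
```

```text
[[0.4703987  0.48497715]
 [0.56344145 0.36932956]] [0.51692007 0.42715336] 0.14842950027015722 38.81795935625994Traceback (most recent call last):
  File "<stdin>", line 6, in <module>
bench.PlanningError: the arm cannot take that pose within its joint ranges
```

Run:
```python
from h import *
TCn=np.array([.516,.4258]); g=TCn+.025*tdir
for y in(-149,-151,-153,-155,-157):
    for tl in(6,9,12):
        a=[inverse_kinematics([*g,z],QT(ang(y),ang(tl))) for z in(.006,.1,.26)]; print(y,tl,[None if k is None else np.round(k[5],2) for k in a])
q=QT(ang(-155),ang(6))
move_ptp([*g,.25],q); look("tw_a",["tweezers"]); print(current_joint_pos(),current_clock())
```

```text
-149 6 [None, None, None]
-149 9 [np.float64(-2.93), np.float64(-2.97), None]
-149 12 [np.float64(-2.87), np.float64(-2.91), None]
-151 6 [np.float64(-2.96), None, None]
-151 9 [np.float64(-2.9), np.float64(-2.93), None]
-151 12 [np.float64(-2.84), np.float64(-2.88), np.float64(-2.95)]
-153 6 [np.float64(-2.93), np.float64(-2.95), None]
-153 9 [np.float64(-2.87), np.float64(-2.9), np.float64(-2.95)]
-153 12 [np.float64(-2.81), np.float64(-2.85), np.float64(-2.92)]
-155 6 [np.float64(-2.9), np.float64(-2.92), np.float64(-2.95)]
-155 9 [np.float64(-2.83), np.float64(-2.87), np.float64(-2.92)]
-155 12 [np.float64(-2.77), np.float64(-2.82), np.float64(-2.89)]
-157 6 [np.float64(-2.86), np.float64(-2.89), np.float64(-2.92)]
-157 9 [np.float64(-2.8), np.float64(-2.83), np.float64(-2.89)]
-157 12 [np.float64(-2.74), np.float64(-2.79), np.float64(-2.85)]
tw_a tweezers 0.48 [293. 263.] 25 [0.478 0.473 0.008] [[0.471, 0.471, 0.002], [0.482, 0.48, 0.009]]
[ 0.60817281  0.45278124  1.2947371  -0.10446348  1.4128231  -2.9521314 ] 23.4083
```

View pics/tw_a.png

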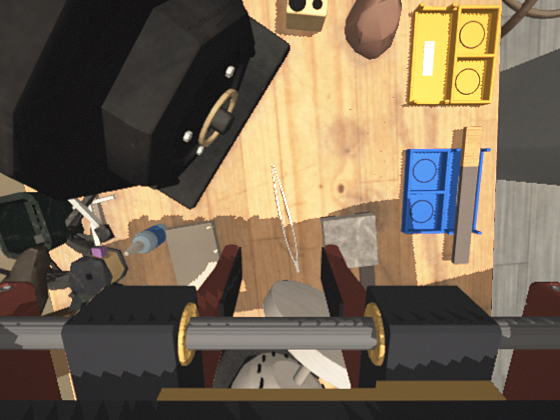

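The tweezers run from (273,164) to (298,272), between the open fingers. I'll refine from these endpoints and grasp.

Run:
```python
from h import *; import pickle
c,W,S=pickle.load(open("tw_a.pkl","rb"))
e=plane(c,[[298,272],[273.5,165]],.005)[:,:2]; m=e.mean(0); d=(e[1]-e[0]); L=np.linalg.norm(d); d/=L
print(e,m,L,np.degrees(np.arctan2(d[0],-d[1])))
g=m+.025*d; q=QT(ang(-155),ang(6))
servo_line([*g,.10],q,rate=.2)
print(servo_line([*g,.0045],q,rate=.07,contact_N=6),current_position(),current_force())
move_gripper(0.); print("gap",current_finger_gap(),current_grip_force())
print(servo_line([*g,.10],q,rate=.12,contact_N=25)); print("gap",current_finger_gap())
look("tw_b",["tweezers"]); print(current_clock(),current_joint_pos())
```

```text
[[0.46712878 0.48569788]
 [0.56057632 0.36547366]] [0.51385255 0.42558577] 0.15227049714340798 37.85710868779058
False [0.52952536 0.40609905 0.0050126 ] [ 0.09389202 -0.06826104  0.36598865]
gap 0.01159399841403904 29.805166122186648
False
gap 0.0113462196121812
tw_b tweezers 0.69 [288. 268.] 786 [0.522 0.41  0.097] [[0.481, 0.366, -0.001], [0.545, 0.52, 0.111]]
27.5083 [ 0.60954427  0.58623273  1.45673172 -0.11492173  1.12016641 -2.91701788]
```

View pics/tw_b.png

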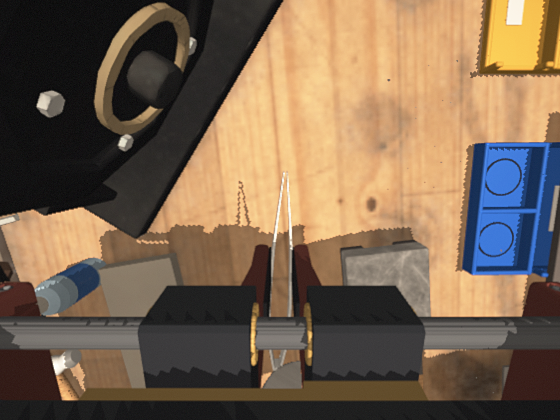

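The tweezers are held nearly along the hand's axis, with the far tip at (285,170) and the rear end near (278,370).

Run:
```python
from h import *; import pickle
c,W,S=pickle.load(open("tw_b.pkl","rb"))
p=current_position();y=np.array([np.cos(ang(-155)),np.sin(ang(-155))]);x=np.array([-y[1],y[0]])
P=W.reshape(-1,3);P=P[np.isfinite(P[:,0])];a=(P[:,:2]-p[:2])@x;b=(P[:,:2]-p[:2])@y
k=(abs(b)<.012)&(P[:,2]>.08)&(P[:,2]<.13)&(a>-.12)
for lo in np.arange(-.12,.08,.01):
    m=k&(a>=lo)&(a<lo+.01)
    if m.sum()>3: print(np.round(lo,2),m.sum(),np.round([a[m].max(),b[m].min(),b[m].max(),b[m].mean(),np.median(P[m,2])],4))
# 2D check: tip pixel on the plane z=.1
for z in(.095,.1,.105):
    e=plane(c,[[285,170.5]],z)[0,:2]-p[:2]; print(z,np.round([e@x,e@y],4))
```

```text
-0.09 281 [-0.08   -0.0053  0.0119  0.0064  0.0894]
-0.08 407 [-0.0701 -0.0111  0.0044 -0.0028  0.0969]
-0.07 36 [-0.0642 -0.0071  0.0027 -0.0021  0.0843]
-0.04 53 [-0.0304 -0.0066  0.0056  0.0027  0.0931]
-0.03 55 [-0.0206 -0.0059  0.0055  0.0028  0.0954]
-0.02 78 [-0.0101 -0.0058  0.006   0.002   0.0993]
-0.01 150 [-0.     -0.0054  0.0055  0.0007  0.1104]
-0.0 722 [ 0.01   -0.012   0.012   0.      0.1163]
0.01 155 [ 0.02   -0.0117  0.0117  0.0003  0.1051]
0.02 92 [ 0.0299 -0.0038  0.0048  0.0004  0.1083]
0.03 81 [ 0.0399 -0.0026  0.0042  0.001   0.1108]
0.04 68 [ 0.0499 -0.001   0.0036  0.0014  0.113 ]
0.05 10 [0.0518 0.0005 0.0025 0.0015 0.1141]
0.095 [0.0513 0.0022]
0.1 [0.0515 0.0022]
0.105 [0.0517 0.0021]
```

Run:
```python
from h import *
p=current_position()
servo_line([p[0],p[1],.15],rate=.15)
servo_line([.45,.30,.16],QT(ang(-170),ang(0)),rate=.15)
n=YT-.028*yY; t=n+.025*yX; q=QT(ang(25.35),ang(-7)); print(n,t)
move_ptp([*t,.11],q); print(current_clock(),current_finger_gap())
look("tw_c",["tweezers"])
import pickle
c,W,S=pickle.load(open("tw_c.pkl","rb"))
p=current_position();y=np.array([np.cos(ang(25.35)),np.sin(ang(25.35))]);x=np.array([-y[1],y[0]])
P=W.reshape(-1,3);P=P[np.isfinite(P[:,0])];a=(P[:,:2]-p[:2])@x;b=(P[:,:2]-p[:2])@y
k=(abs(b)<.012)&(P[:,2]>.08)&(P[:,2]<.16)&(a>-.12)
for lo in np.arange(-.12,.08,.01):
    m=k&(a>=lo)&(a<lo+.01)
    if m.sum()>3: print(np.round(lo,2),m.sum(),np.round([a[m].max(),b[m].min(),b[m].max(),b[m].mean(),np.median(P[m,2])],4))
print(p)
```

```text
[0.43990386 0.16358811] [0.42920019 0.18618084]
31.4583 0.010562432791745709
tw_c tweezers 0.95 [288. 256.] 584 [0.43  0.193 0.113] [[0.409, 0.128, 0.003], [0.459, 0.227, 0.128]]
-0.07 8 [-0.0603 -0.0044  0.003  -0.      0.0808]
-0.06 54 [-0.0503 -0.0063  0.005   0.0002  0.0856]
-0.05 55 [-0.0403 -0.0069  0.0061  0.0005  0.09  ]
-0.04 39 [-0.0303 -0.0059  0.006   0.0029  0.0948]
-0.03 31 [-0.0204 -0.0057  0.0058  0.0029  0.0993]
-0.02 20 [-0.0101  0.0043  0.0049  0.0046  0.0997]
-0.01 97 [-0.     -0.0051  0.0049  0.0004  0.1206]
-0.0 180 [ 0.01   -0.0057  0.0049  0.      0.133 ]
0.01 1550 [ 1.990e-02 -1.200e-02  1.200e-02  1.000e-04  1.389e-01]
0.02 80 [ 0.03   -0.0049  0.0041 -0.0011  0.1205]
0.03 72 [ 0.04   -0.0036  0.0034 -0.0007  0.1244]
0.04 65 [ 0.0499 -0.002   0.0022 -0.0002  0.1282]
0.05 11 [ 0.0516 -0.001   0.0012  0.0003  0.13  ]
[0.42932129 0.18628439 0.11004745]
```

The tweezers have sagged to about 23° nose-up in the grip. They will pivot level against the cheeks as I lower them.

Run:
```python
from h import *
t=current_position(); q=current_orientation()
print(servo_line([t[0],t[1],.0205],q,rate=.05,contact_N=4),current_position(),current_force(),current_finger_gap())
look("tw_d",["tweezers"]); 
import pickle
c,W,S=pickle.load(open("tw_d.pkl","rb"))
P=W.reshape(-1,3);P=P[np.isfinite(P[:,0])];r=P[:,:2]-YT;a=r@yX;b=r@yY+.028
k=(abs(b)<.009)&(P[:,2]>.015)&(P[:,2]<.1)
for lo in np.arange(-.12,.12,.01):
    m=k&(a>=lo)&(a<lo+.01)
    if m.sum()>3: print(np.round(lo,2),m.sum(),np.round([a[m].max(),b[m].min(),b[m].max(),b[m].mean(),np.median(P[m,2])],4))
```

```text
False [0.42954113 0.18637888 0.02072773] [-0.0886194   0.86219601  0.7949833 ] 0.010267014995132428
tw_d tweezers 0.75 [282. 364.] 241 [0.464 0.113 0.02 ] [[0.421, 0.1, 0.013], [0.471, 0.212, 0.021]]
-0.09 4 [-0.0827 -0.0084 -0.0055 -0.007   0.0155]
-0.08 24 [-0.0702 -0.0019  0.001  -0.0004  0.0194]
-0.07 56 [-0.0602 -0.0025  0.0023 -0.0003  0.0197]
-0.06 98 [-0.0502 -0.0038  0.0036 -0.0003  0.0195]
-0.05 66 [-0.0401 -0.005   0.0049 -0.0001  0.0199]
-0.02 14 [-0.01   -0.0065  0.0058  0.0005  0.0208]
-0.01 28 [-0.0005 -0.0065  0.0052 -0.0011  0.021 ]
-0.0 13 [ 0.0093 -0.0057  0.0051 -0.0006  0.021 ]
0.01 34 [ 0.0199 -0.0051  0.0045 -0.0011  0.0217]
0.02 239 [ 0.03   -0.0066  0.0062 -0.0002  0.0641]
0.03 790 [ 0.04   -0.009   0.009  -0.0001  0.0424]
0.04 890 [ 0.05   -0.009   0.009   0.0001  0.0665]
0.05 69 [ 0.0599 -0.0041  0.0041 -0.0002  0.0208]
0.06 60 [ 0.0698 -0.0066  0.0074  0.      0.0206]
0.07 48 [ 0.0798 -0.0018  0.0018 -0.0001  0.0202]
0.11 174 [ 1.145e-01 -8.800e-03  8.900e-03  1.000e-04  1.550e-02]
```

View pics/tw_d.png

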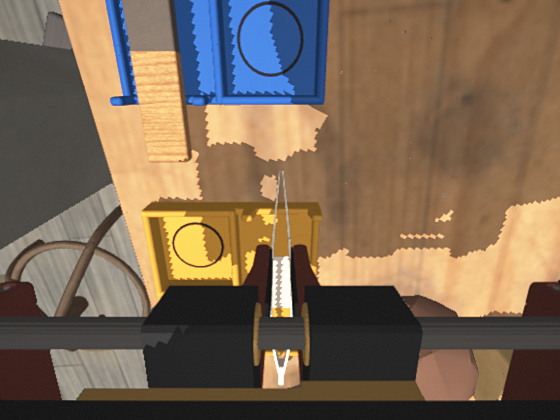

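The tweezers are level across both notches: x runs from −77 to +77 mm and the tops sit at 20–21 mm. I'll release them and go on to the vials.

```bash
cat >> h.py <<'E'
def vial(name,xy,pocket,yawp):
    q=Q(ang(121))
    move_gripper(.048); move_ptp([*xy,.15],q); servo_line([*xy,.085],q,rate=.2)
    print(name,"down",servo_line([*xy,.017],q,rate=.1,contact_N=5),np.round(current_position(),4))
    move_gripper(0.); print(" gap",round(current_finger_gap(),4))
    servo_line([*xy,.13],q,rate=.15)
    qp=Q(ang(yawp)); servo_line([*pocket,.13],qp,rate=.22)
    print(" place",servo_line([*pocket,.021],qp,rate=.08,contact_N=5),np.round(current_position(),4),"gap",round(current_finger_gap(),4))
    sleep(.2); move_gripper(.040); servo_line([*pocket,.13],qp,rate=.15); print(" t",current_clock())
E
python3 - <<'E'
from h import *
move_gripper(.022); t=current_position(); servo_line([t[0],t[1],.15],rate=.15)
vial("purple",V["purple"],YT+.024*yY+.027*yX,115.35)
move_ptp([.40,.12,.26],Q(ang(115.35))); look("e1",["purple_vial","yellow_tray","tweezers"])
import pickle
c,W,S=pickle.load(open("e1.pkl","rb"))
P=W.reshape(-1,3);P=P[np.isfinite(P[:,0])];r=P[:,:2]-YT;a=r@yX;b=r@yY
k=(abs(b+.028)<.009)&(P[:,2]>.017)&(P[:,2]<.03);print("tw",np.round([a[k].min(),a[k].max(),np.median(P[k,2])],4))
k=(abs(b-.024)<.03)&(P[:,2]>.055)&(P[:,2]<.075);print("vial",k.sum(),np.round([a[k].min(),a[k].max(),b[k].min(),b[k].max(),P[k,2].min(),P[k,2].max()],4))
E
```

```text
purple down False [ 0.5988 -0.2234  0.0175]
 gap 0.0244
 place False [0.3817 0.1658 0.0214] gap 0.0247
 t 45.7833
e1 purple_vial 0.8 [320. 192.] 506 [0.379 0.162 0.062] [[0.369, 0.153, 0.017], [0.392, 0.176, 0.064]]
e1 yellow_tray 0.98 [295. 196.] 4745 [0.413 0.144 0.003] [[0.359, 0.094, 0.001], [0.469, 0.208, 0.016]]
e1 tweezers 0.68 [272. 225.] 375 [0.456 0.134 0.017] [[0.426, 0.1, -0.001], [0.475, 0.194, 0.021]]
tw [-0.1282  0.1119  0.0193]
vial 1583 [-0.3555  0.0392 -0.0059  0.0376  0.055   0.0654]
```

View pics/e1.png

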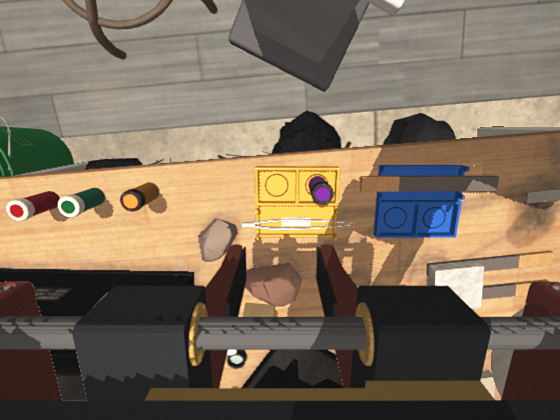

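The purple vial stands in its pocket (320,190) and the tweezers lie across the rest (297,223). The amber and green vials are next.

Run:
```python
from h import *
vial("amber",V["amber"],YT+.024*yY-.027*yX,115.35)
vial("green",V["green"],BT+.024*bY+.027*bX,115.5)
move_ptp([.46,.10,.30],Q(ang(20))); look("f1")
import pickle
c,W,S=pickle.load(open("f1.pkl","rb"))
P=W.reshape(-1,3);P=P[np.isfinite(P[:,0])]
for n,T,X,Y in(("y",YT,yX,yY),("b",BT,bX,bY)):
    r=P[:,:2]-T;a=r@X;b=r@Y
    for s in(-1,1):
        k=(abs(a-s*.027)<.026)&(abs(b-.024)<.026)&(P[:,2]>.06)&(P[:,2]<.075)
        if k.sum(): print(n,s,k.sum(),np.round([a[k].min(),a[k].max(),b[k].min(),b[k].max(),P[k,2].mean(),P[k,2].std()],4))
    k=(abs(b+.028)<.012)&(abs(a)<.1)&(P[:,2]>.0165)&(P[:,2]<.03);print(n,"tool",k.sum(),np.round([a[k].min(),a[k].max(),b[k].min(),b[k].max(),np.median(P[k,2])],4))
```

```text
amber down False [ 0.4879 -0.0381  0.0175]
 gap 0.0245
 place False [0.4049 0.117  0.0214] gap 0.0249
 t 54.5417
green down False [ 0.5274 -0.1044  0.0175]
 gap 0.0248
 place False [0.3768 0.2877 0.0214] gap 0.0245
 t 63.725
f1 blue_tray 0.65 [254.  28.] 2341 [0.355 0.274 0.003] [[0.304, 0.239, 0.001], [0.403, 0.308, 0.016]]
f1 yellow_tray 0.57 [268. 130.] 4893 [0.421 0.153 0.003] [[0.361, 0.094, 0.001], [0.469, 0.209, 0.018]]
f1 sanding_stick 0.6 [231.  38.] 1193 [0.336 0.254 0.019] [[0.314, 0.217, 0.013], [0.357, 0.287, 0.021]]
f1 green_vial 0.9 [275.  15.] 612 [0.379 0.282 0.062] [[0.366, 0.276, 0.009], [0.389, 0.294, 0.064]]
f1 green_vial 0.67 [268. 131.] 4972 [0.42  0.154 0.003] [[0.36, 0.094, 0.001], [0.468, 0.209, 0.018]]
f1 purple_vial 0.83 [243. 116.] 426 [0.383 0.166 0.062] [[0.37, 0.155, 0.024], [0.394, 0.178, 0.064]]
f1 purple_vial 0.74 [269. 128.] 4765 [0.42  0.154 0.003] [[0.362, 0.094, 0.001], [0.468, 0.209, 0.018]]
f1 amber_vial 0.68 [247. 155.] 403 [0.406 0.12  0.062] [[0.395, 0.107, 0.011], [0.417, 0.13, 0.064]]
f1 red_vial 0.62 [282. 359.] 242 [ 0.558 -0.156  0.059] [[0.547, -0.17, 0.048], [0.569, -0.147, 0.061]]
f1 tweezers 0.56 [287. 180.] 43 [0.467 0.105 0.02 ] [[0.463, 0.097, 0.017], [0.472, 0.112, 0.022]]
y -1 339 [-0.0396 -0.0139  0.0104  0.0361  0.0626  0.0008]
y 1 380 [0.0142 0.04   0.0106 0.0369 0.0626 0.0009]
y tool 234 [-0.0861  0.0632 -0.0394 -0.0205  0.0193]
b 1 376 [0.0202 0.04   0.0116 0.036  0.0625 0.001 ]
b tool 1135 [ 0.0008  0.0826 -0.0377 -0.0173  0.0194]
```

View pics/f1.png

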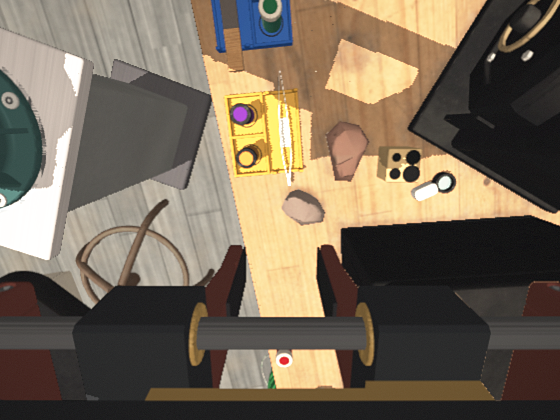

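All three vials stand in their pockets: purple (242,114), amber (248,156) and green (270,10). Red is still in its place (284,360). One last check of the tweezers from their endpoints, (281,71) to (291,184), before handing in.

Run:
```python
from h import *; import pickle
c,W,S=pickle.load(open("f1.pkl","rb"))
e=plane(c,[[281,71],[291,184]],.018)[:,:2]-YT; A=np.c_[e@yX,e@yY]; d=A[1]-A[0]
m=A.mean(0); an=np.arctan(d[1]/d[0]); print(A,m,np.linalg.norm(d),an)
if abs(m[0])<.016 and abs(m[1]+.028)<.01 and abs(an)<.1: print(close_job(),current_clock())
```

```text
[[ 0.07759151 -0.0307436 ]
 [-0.07350345 -0.03154454]] [ 0.00204403 -0.03114407] 0.15109708629715635 0.005300877227823815
the job is handed in; nothing more can be done
the job is handed in; nothing more can be done
```

Both kits are made up and the job is handed in at about 65 s of the 141 s allowed: my last camera checks showed every item within tolerance and the block and red vial where they started, but no verdict was returned.

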